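Set the spool tension collar

TASK

Set the thread tension on the small grey stand: loosen the thumbscrew on the stop collar, slide the collar along the rod so that it pushes the blue thread spool into the cup against the spring hidden there, and while you hold it there pressing with about 8 N, screw the thumbscrew fully tight again so that the collar keeps that pressure by itself. Never press on the spool with more than 15 N, leave the other things on the table where they are, and let go at the end.

Things in the scene. Friction and masses are not known exactly. Their poses are not given: they have to be found in the camera images.
- stand: Grey tension stand, fixed to the table: base 85 x 250 x 12 mm, two uprights 88 mm high at its ends (y = +-112 mm), between them a level steel rod, 12 mm thick, axis 70 mm above the table. Origin: centre of the base's underside; its y axis runs along the rod towards the cup, z up. The highest part apart from the thumbscrew is the cup, 99 mm.
- cup_mouth (a point): Centre of the mouth of the round cup (58 mm outside, 50 mm inside, 40 mm deep) on the stand's +y upright, open towards the spool; y axis along the rod into the cup. Inside is a sprung pad that cannot be seen: the spool meets it 7 to 25 mm behind the mouth, different each time, and from there the spring pushes back with 2.5 N per mm.
- spool: Blue thread spool lying on the rod, 43 mm diameter, 63 mm long, origin at its centre, y axis along the rod towards the cup; its front end already stands 3 to 6 mm inside the cup mouth. It slides along the rod with about 0.4 N of friction, and only the pad in the cup stops it.
- collar: Dark steel stop collar on the rod, 36 mm diameter, 24 mm long, with a boss on top up to 94 mm above the table. Origin at its centre on the rod axis, y axis towards the cup. At the start 10 to 46 mm of free rod lie between it and the spool. It cannot turn. Clamped, it cannot be moved; loose, it slides with about 0.8 N of friction and the spring pushes it back if it is not held.
- thumbscrew_grip (a point): Middle of the upright wing (flat grip) of the steel thumbscrew on top of the collar, on the screw's vertical axis, 118 mm above the table. The wing is 34 mm long (its y axis), 10 mm thick (its x axis) and reaches from 102 to 134 mm above the table; below it a round flange, 20 mm wide. Tight, the wing lies along the rod. It travels with the collar.
- thumbscrew (a joint): Turn of the thumbscrew in rad: 0 is fully tight (hard stop), it grows as the screw is turned counterclockwise seen from above (loosening), up to 2.4. Beyond about 0.5 the collar is free; below that it is clamped more and more. It takes about 0.12 N m to turn, up to 0.2 N m near the stop, and stays where it is left; it starts tight (0 to 0.08).
- wax_tin: Small round tin with black cap, 62 mm diameter, 52 mm high, bystander. Origin: centre of its underside.
- tack_jar: Glass jar of tacks with brass lid, 54 mm diameter, 74 mm high, bystander. Origin: centre of its underside.
- spare_spool: Spool of pale thread standing upright, 41 mm diameter, 69 mm high, bystander. Origin: centre of its underside.
- awl_b: Awl with turned green handle, 147 mm long, lying on the table, bystander. Origin: under its middle.

How it is judged:
On the way, in this order (a step that is already met when the one before it is completed fails the run):
1. the thumbscrew is loosened (turned past 0.5 rad) (value of joint thumbscrew above 0.5 rad), for 0.1 s.
2. the loose collar presses the spool with 5 to 13 N (value of joint thumbscrew above 0.4 rad and contact force between collar and spool between 5 and 13 N), for 0.2 s.
At the end, for the whole second after the job is handed in: The thumbscrew is tight again (below 0.15 rad), the clamped collar at rest presses the spool against the spring in the cup with 5 to 11 N by itself, and the robot has let go (value of joint thumbscrew below 0.15 rad and contact force between collar and spool between 5 and 11 N and linear speed of collar below 0.005 m/s); the robot touches nothing.
It fails at once if the collar presses the spool with more than 15 N (contact force between collar and spool above 15 N).
It fails at once if a bystander is moved by more than 30 mm (distance of any of wax_tin, tack_jar, spare_spool, awl_b from where it was at the start of the episode above 0.03 m).
It also fails if it takes over 48 s, if anything falls off the work surface, if the arm or the gripper's body presses on something with over 40 N, if the wrist force passes 120 N, or if a joint passes its speed limit or range.

ROBOT

A 6-joint arm with a two-finger parallel gripper is mounted at the origin on the work surface; the furniture and walls round the work are solid. World frame = base frame: x ahead of the robot, y to its left, z up, the work surface at z = 0. Lengths are in m, angles in rad, forces in N, time in s.
With the tool pointing down it reaches from about 0.35 to 0.875 m from the base axis. Payload 15.5 kg.
Tool frame: the origin (TCP) lies on the centre line of the jaws, within the pads' length; the fingertips stand 19 mm ahead of it and the grasp point (between the pads) is the TCP; z points along the fingers, y is the line along which they close (so a half turn about z gives the same grasp; the last joint's range is limited). The gripper opens to 85 mm and grips with 20 to 120 N. Pads are 22 mm wide; open, the fingers measure 114 mm over their backs; the gripper's body (76 mm by 85 mm) begins 54 mm behind the grasp point. The pads swing forward as they close: fully open they stand 13 mm farther back than shut.
Start: joints at [1.119, 0.494, 1.345, -0, 1.302, -0.096], TCP at [0.218, 0.586, 0.214] pointing down, gripper open.
Joint ranges: [-2.91, 2.91], [-0.82, 2.16], [0.22, 2.67], [-1.22, 4.37], [0.12, 2.79], [-3.08, 3.08]. Speed limits (rad/s): [1.89, 1.89, 2.57, 3.01, 3.01, 3.01].

INTERFACE

Orientations are given as [roll, pitch, yaw] about the fixed x, y, z axes, in that order (R = Rz(yaw) Ry(pitch) Rx(roll)).
In Python, from workcell import robot gives the robot as it stands.
- The arm moves only by the shell command python3 -m handwheel 'ROWS' [OPENING] [FORCE]. ROWS is a JSON object of lists of equal length, an entry for each row: "xyz": the shift along the tool's x, y, z in mm, a list of three; "roll": the turn about the tool's z in rad. In form: {"xyz": [[dx, dy, dz], ...], "roll": [roll, ...]}. A call has 1 to 12 rows; each row is the pose to reach, as a shift and turn from the pose commanded when the call began, along the tool's axes at that moment; what a row does not reach only later rows make up. A row lasts 1/10 s, in which the tool goes at most 50 mm and 8.59 degrees, less where a joint would pass 70% of its speed; a pose out of reach is approached as far as the arm can. A call with a gripper value outside its range is refused whole. OPENING is the closure, from 0 (fully open) to 1 (shut), set as the call begins (- or left out, the last holds). The fingers move at their own pace and stop on an object; FORCE is the grip in N (left out, the last holds). Time passes only in rows, so rows that repeat a pose let the fingers close. It gives the time, the measured TCP pose, the force, the opening and the grip force at its end, in the units of the state.
- robot.observe(): the state, without advancing time (a new reading comes with each control period).
- robot.get_image(name): name is "scene" or "top" or "wrist"; returns a dict with "image" (400x640x3 uint8, red, green, blue), "z_map" (400x640 float32, m along the optical axis (not along the pixel's ray), 0 where there is no reading), "fx", "fy", "cx", "cy" (pixels), "camera_from_world" (4x4, takes a point from world to camera coordinates). Camera axes: x right, y up, looking along -z (the intrinsics and any distortion apply to the point x, -y, -z); pixel columns grow to the right and rows downward; lengths in m; the calibration is good to about 2 mm. A picture is of the moment at which its call begins.
- robot.finish_job(): hands the job in; it is judged then, once.
The state is a dict: "time": time; "joint_positions": joint angles; "joint_velocities": joint speeds; "tau": joint torques, N m; "ee_pos": TCP position; "tool_rot": TCP orientation; "contact_force": force on the tool from outside, world axes, zero at the start; "moment": the same for the moment, N m; "finger_gap": opening from 0.0 (shut) to 1.0 (fully open); "finger_force": force on a finger pad.
Only numpy, scipy, OpenCV 4.12 (cv2) and the standard library are available. Lean on these libraries where they do the work, as an engineer would, in place of code of your own. Each camera call takes 0.05 s, during which the arm holds its last target. There are 200 camera calls.

## Working session

There is one attempt and no reset: what is moved stays moved. The work goes in short steps, Python scripts to look and compute and a shell command to move; the robot and the scene stay as the last step left them, time stands still between calls to the robot, and variables do not carry over. Pictures are saved under pics/ and viewed, at most 10 in all, crops included, and the job is handed in when it is done.

```bash
mkdir -p pics; cat > h.py <<'E'
import numpy as np, cv2
from workcell import robot
def shot(name,fn):
    d=robot.get_image(name); cv2.imwrite(f'pics/{fn}.png',d['image'][:,:,::-1]); np.savez(f'pics/{fn}.npz',**d); return d
def world(d,u,v,z=None):
    u=np.asarray(u,float);v=np.asarray(v,float)
    T=np.linalg.inv(d['camera_from_world'])
    Z=d['z_map'][v.astype(int),u.astype(int)]
    r=np.stack([(u-d['cx'])/d['fx'],-(v-d['cy'])/d['fy'],-np.ones_like(u)],-1)
    if z is None: p=r*Z[...,None]
    else:
        rw=r@T[:3,:3].T; return T[:3,3]+rw*((z-T[2,3])/rw[...,2])[...,None]
    return p@T[:3,:3].T+T[:3,3]
E
python3 - <<'E'
from h import *
shot('top','top1'); shot('scene','scene1')
print(robot.observe())
E
```

```text
{'time': 0.1, 'joint_positions': array([ 1.11950639e+00,  4.94071991e-01,  1.34603898e+00,  1.75376711e-06,
        1.30249946e+00, -9.54850225e-02]), 'joint_velocities': array([ 2.44126643e-04, -2.01804360e-03, -1.76840845e-04, -1.64728029e-03,
       -1.33874822e-03,  7.87522787e-05]), 'tau': array([ 1.00410693e-03, -8.83580589e+01, -3.84564078e+01, -1.64350499e-04,
        5.07929231e-03,  1.41421888e-04]), 'ee_pos': array([0.21756157, 0.5855662 , 0.21380062]), 'tool_rot': array([-3.14057967e+00, -9.87182285e-05,  2.78578723e+00]), 'contact_force': array([-0.08711237,  0.65076989, -0.21539647]), 'moment': array([-0.02867018,  0.01551321,  0.03179841]), 'finger_force': 0.0, 'finger_gap': 1.0028343730112799}
```

View pics/top1.png

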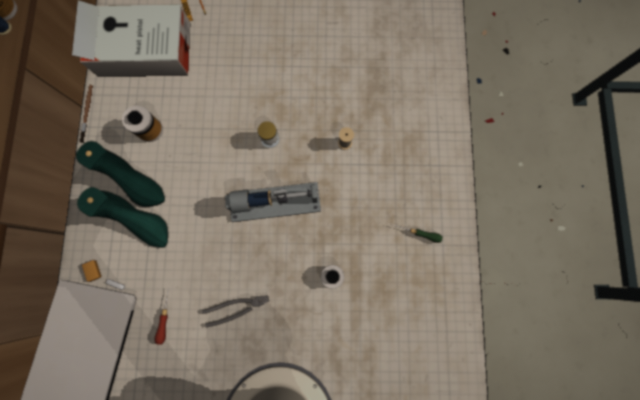

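View pics/scene1.png

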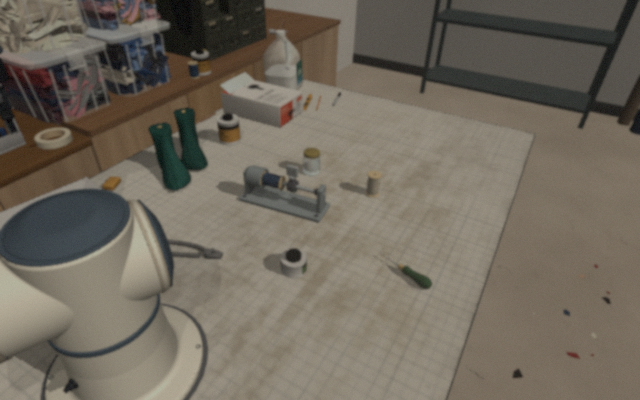

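The top view shows the stand around (272,200), with the cup at the left (235,202), the spool at (260,199) and the collar near (283,197). The bystanders are the tin (331,276), jar (267,132), spare spool (345,138) and awl (425,236). Next I'll enlarge the crop.

```bash
python3 - <<'E'
from h import *
d=dict(np.load('pics/top1.npz'))
im=d['image'][170:230,215:330,::-1]
cv2.imwrite('pics/c1.png',cv2.resize(im,None,fx=6.9,fy=6.9,interpolation=cv2.INTER_CUBIC))
v,u=np.mgrid[165:235,210:335]
P=world(d,u,v)
z=P[...,2]
print(d['fx'],np.linalg.inv(d['camera_from_world'])[:3,3], np.median(z))
def rep(n,m): 
    q=P[m]; print(n,m.sum(),q.mean(0).round(4),q.min(0).round(3),q.max(0).round(3)); return q
rep('>103',(z>.104)&(z<.15))
b=rep('base',(z>.008)&(z<.018))
b2=b[:,:2].astype(np.float32); (c,s,a)=cv2.minAreaRect(b2); print(c,s,a)
rep('cup',(z>.09)&(u<250)&(z<.102))
rep('upright',(z>.08)&(z<.1)&(u>300))
for n,uu,vv in [('tin',331,276),('jar',267,132),('spare',345,138),('awl',425,236)]: print(n,world(d,[uu],[vv]).round(3))
E
```

```text
369.8472426772659 [ 0.38241598 -0.10670629  1.02600383] 0.0012152629758102051
>103 85 [0.573  0.0025 0.1271] [ 0.568 -0.014  0.104] [0.58  0.02  0.137]
base 1529 [0.564  0.0087 0.0124] [ 0.514 -0.104  0.008] [0.663 0.21  0.018]
(0.5745115280151367, 0.057931363582611084) (0.32201051712036133, 0.13962645828723907) 83.3121109008789
cup 288 [0.5588 0.1118 0.0962] [0.535 0.088 0.09 ] [0.585 0.143 0.102]
upright 75 [ 0.5851 -0.0804  0.0876] [ 0.568 -0.088  0.081] [ 0.604 -0.065  0.093]
tin [[ 0.369 -0.13   0.051]]
jar [[0.75  0.047 0.075]]
spare [[ 0.738 -0.164  0.068]]
awl [[ 0.478 -0.385  0.025]]
```

View pics/c1.png

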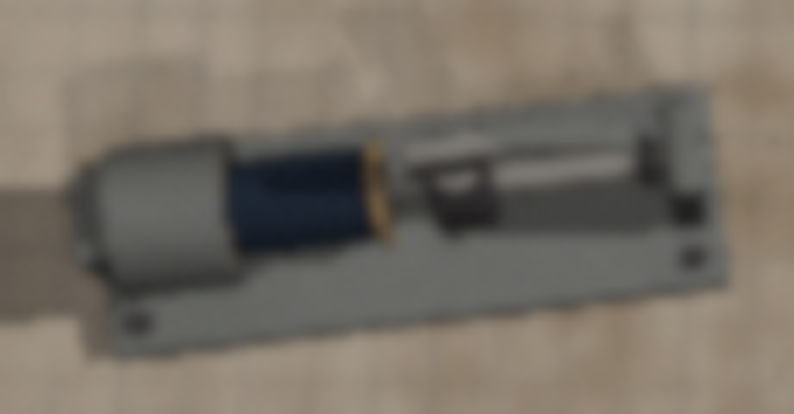

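```bash
python3 - <<'E'
from h import *
d=dict(np.load('pics/top1.npz'))
def w(n,x,y,z):
    p=world(d,[215+x/6.9],[170+y/6.9],z)[0]; print(n,p.round(4)); return p
a=w('bl',115,355,.012);b=w('br',728,285,.012);c=w('tr',710,88,.012)
print(np.linalg.norm(a-b),np.linalg.norm(b-c)); e=a-b; print('yaw',np.arctan2(-e[0],e[1]))
w('mouth',232,205,.07);w('spoolend',380,190,.07);w('collar',465,175,.085);w('wing',450,152,.134)
v,u=np.mgrid[165:235,210:335];P=world(d,u,v);z=P[...,2];q=P[(z>.13)&(z<.15)];print(q.mean(0),q.min(0),q.max(0))
E
python3 -m handwheel '{"xyz":[[-45,-35,0],[-90,-70,0],[-134,-106,0],[-179,-141,0],[-224,-176,0],[-268,-211,0],[-313,-246,0],[-358,-282,0],[-403,-317,0],[-447,-352,0],[-492,-387,0],[-537,-422,0]],"roll":[0.09,0.18,0.27,0.36,0.45,0.54,0.63,0.72,0.81,0.9,0.99,1.08]}' 0 40
```

```text
bl [0.5129 0.1445 0.012 ]
br [ 0.5443 -0.1     0.012 ]
tr [ 0.6256 -0.0916  0.012 ]
0.24655615777912993 0.08170119605163359
yaw 0.1279348013260233
mouth [0.5635 0.0889 0.07  ]
spoolend [0.57   0.0328 0.07  ]
collar [ 0.5733 -0.0011  0.085 ]
wing [ 0.5716 -0.0009  0.134 ]
[0.57451401 0.00311605 0.13360713] [ 0.56891535 -0.01237028  0.13060034] [0.57972944 0.01979706 0.13703038]
time: 1.3
ee_pos: [0.5312, 0.0718, 0.2142]
tool_rot: [-3.141, -0.0, 1.702]
contact_force: [0.4, 0.5, 0.1]
finger_gap: 0.999
finger_force: 0.0
```

```bash
python3 -m handwheel '{"xyz":[[-37,17,0],[-74,34,0],[-74,34,0],[-74,34,0]],"roll":[0,0,0,0]}'
python3 - <<'E'
from h import *
d=shot('wrist','w1'); print(robot.observe()['ee_pos'],robot.observe()['tool_rot'],np.linalg.inv(d['camera_from_world']).round(3))
v,u=np.mgrid[0:400,0:640];P=world(d,u,v);z=P[...,2]
m=(z>.128)&(z<.14)&(abs(P[...,0]-.574)<.03)&(abs(P[...,1]-.003)<.04);q=P[m];print(len(q));
if len(q): print(q.mean(0),cv2.minAreaRect(q[:,:2].astype(np.float32)*1000))
E
```

```text
time: 1.7
ee_pos: [0.5742, 0.0045, 0.2137]
tool_rot: [-3.141, -0.0, 1.704]
contact_force: [-0.3, 1.1, 0.0]
finger_gap: 1.002
finger_force: 0.0
[0.57375749 0.0052942  0.2139    ] [-3.14065174e+00 -4.21253601e-04  1.70532895e+00] [[ 0.991 -0.126 -0.043  0.564]
 [ 0.133  0.937  0.324  0.087]
 [-0.    -0.327  0.945  0.373]
 [ 0.     0.     0.     1.   ]]
558
[0.57441607 0.00322675 0.13241877] ((574.531494140625, 2.4261932373046875), (9.932134628295898, 32.70872497558594), 9.208606719970703)
```

View pics/w1.png

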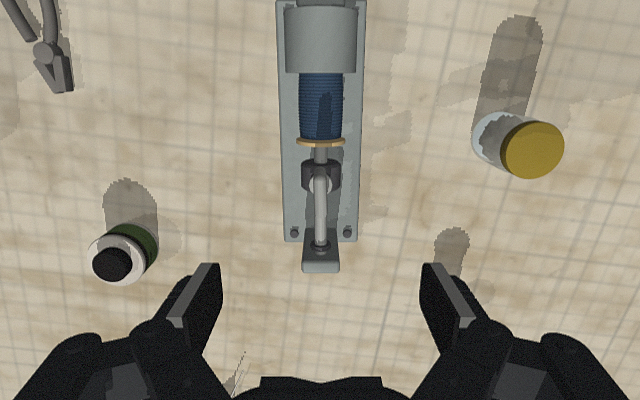

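The wrist view shows the wing at (319,190) along the rod and the spool at (320,105). The measured size, 9.9 x 32.7 mm, matches the wing. I'll descend and grip.

```bash
python3 -m handwheel '{"xyz":[[-2.5,0,30],[-2.5,0,60],[-2.5,0,80],[-2.5,0,88],[-2.5,0,88],[-2.5,0,88]],"roll":[-0.02,-0.02,-0.02,-0.02,-0.02,-0.02]}'
python3 -m handwheel '{"xyz":[[0,0,0],[0,0,0],[0,0,0],[0,0,0],[0,0,0],[0,0,0],[0,0,0],[0,0,0]],"roll":[0,0,0,0,0,0,0,0]}' 1 60
```

```text
time: 2.35
ee_pos: [0.5749, 0.0031, 0.1272]
tool_rot: [3.141, 0.0, 1.726]
contact_force: [-0.8, -0.6, 1.3]
finger_gap: 1.0
finger_force: 0.0
time: 3.15
ee_pos: [0.5746, 0.0027, 0.1262]
tool_rot: [-3.141, -0.0, 1.726]
contact_force: [0.9, 0.3, -0.4]
finger_gap: -0.004
finger_force: 0.0
```

```bash
python3 - <<'E'
from h import *
d=shot('wrist','w2');o=robot.observe();print(o['finger_gap'],o['finger_force'],o['ee_pos'])
cv2.imwrite('pics/c2.png',cv2.resize(d['image'][150:,160:480,::-1],None,fx=2,fy=2))
E
```

```text
-0.0003894377786988519 0.0 [0.57456259 0.00268982 0.12623918]
```

View pics/c2.png

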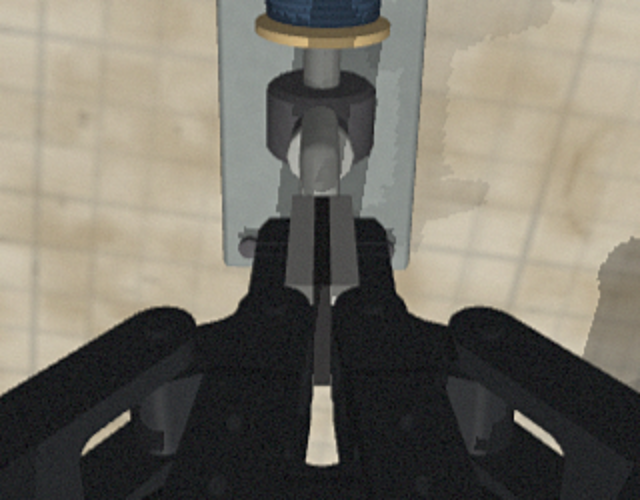

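```bash
python3 - <<'E'
from h import *
d=dict(np.load('pics/w2.npz'))
for y in range(110,300,15):
    for x in (304,320,336):
        print((x,y),world(d,[160+x/2],[150+y/2])[0].round(4),end=' ')
    print()
E
```

```text
(304, 110) [0.5687 0.0094 0.0868] (320, 110) [0.5723 0.0185 0.1089] (336, 110) [0.5785 0.0104 0.0855] 
(304, 125) [0.5684 0.0164 0.116 ] (320, 125) [0.5722 0.0188 0.1205] (336, 125) [0.577  0.0158 0.1113] 
(304, 140) [0.5685 0.0168 0.1269] (320, 140) [0.5723 0.0187 0.1297] (336, 140) [0.5766 0.0167 0.1236] 
(304, 155) [0.5689 0.0151 0.1318] (320, 155) [0.5726 0.0163 0.1332] (336, 155) [0.5767 0.0156 0.1303] 
(304, 170) [0.5695 0.0113 0.1321] (320, 170) [0.5732 0.0124 0.1331] (336, 170) [0.5772 0.0121 0.1313] 
(304, 185) [0.5701 0.0074 0.1324] (320, 185) [0.5739 0.0082 0.1328] (336, 185) [0.5779 0.0079 0.131 ] 
(304, 200) [0.5697 0.0123 0.1491] (320, 200) [0.5732 0.013  0.1493] (336, 200) [0.5766 0.0137 0.1498] 
(304, 215) [0.5699 0.0122 0.1554] (320, 215) [0.5732 0.0125 0.1551] (336, 215) [0.5765 0.0133 0.1556] 
(304, 230) [0.57   0.0128 0.1625] (320, 230) [0.5731 0.0132 0.1623] (336, 230) [0.5763 0.014  0.1629] 
(304, 245) [0.5702 0.012  0.1668] (320, 245) [0.5732 0.0126 0.167 ] (336, 245) [0.5762 0.0135 0.1676] 
(304, 260) [0.5702 0.0125 0.1728] (320, 260) [0.5732 0.0132 0.173 ] (336, 260) [0.576  0.0142 0.174 ] 
(304, 275) [0.5704 0.012  0.1768] (320, 275) [0.5732 0.0131 0.1777] (336, 275) [0.5761 0.0129 0.1768] 
(304, 290) [0.5705 0.0121 0.1815] (320, 290) [0.5734 0.0118 0.1803] (336, 290) [0.5762 0.012  0.1801]
```

```bash
python3 - <<'E'
from h import *
for n in('w1','w2'):
    d=dict(np.load(f'pics/{n}.npz')); print(n,np.linalg.inv(d['camera_from_world'])[:3,3].round(4), [world(d,[x],[y])[0].round(3) for x,y in((100,200),(400,20),(600,100))])
    # gripper silhouette: pixels above z 0.14 ; lowest world z
    v,u=np.mgrid[0:400,0:640];P=world(d,u,v);m=(P[...,2]>.138)&(d['z_map']>0); print(P[m][:,2].min(), np.percentile(P[m][:,2],[1,5]), P[m].min(0),P[m].max(0))
from h import robot
d=robot.get_image('top');cv2.imwrite('pics/top2.png',d['image'][:,:,::-1])
v,u=np.mgrid[150:240,200:340];P=world(d,u,v);z=P[...,2];print(np.sort(z[z>.14])[:20])
E
```

```text
w1 [0.5636 0.0872 0.3729] [array([ 0.332, -0.082, -0.001]), array([ 0.633,  0.146, -0.   ]), array([ 0.854,  0.1  , -0.   ])]
0.24236445221811573 [0.24820872 0.25738599] [ 0.49892617 -0.01339444  0.24236445] [0.64750913 0.02755369 0.31691449]
w2 [0.5621 0.0852 0.2853] [array([ 0.388, -0.048, -0.001]), array([ 0.615,  0.131, -0.001]), array([ 0.786,  0.1  , -0.002])]
0.14456107718052438 [0.15333159 0.16964902] [ 0.51608246 -0.01358588  0.14456108] [0.63021204 0.0242802  0.22943907]
[0.27113863 0.27206354 0.27208626 0.28012887 0.28052125 0.28153228
 0.28196967 0.28215635 0.28242165 0.28373528 0.2898835  0.33303461
 0.33309814 0.3341949  0.33456982 0.33528687 0.33541204 0.33629529
 0.3367147  0.33695024]
```

The fingertips sit about 37 mm higher than the stated TCP offset implies: depth puts them at z≈0.145, above the wing top, and the jaws shut on nothing. I'll open, then go lower while watching the force.

```bash
python3 -m handwheel '{"xyz":[[0,0,0],[0,0,0],[0,0,0],[0,0,0],[0,0,0],[0,0,0]],"roll":[0,0,0,0,0,0]}' 0 60
python3 -m handwheel '{"xyz":[[0,0,10],[0,0,20],[0,0,30],[0,0,37],[0,0,37]],"roll":[0,0,0,0,0]}'
python3 -m handwheel '{"xyz":[[0,0,0],[0,0,0],[0,0,0],[0,0,0],[0,0,0],[0,0,0],[0,0,0],[0,0,0]],"roll":[0,0,0,0,0,0,0,0]}' 1 60
python3 - <<'E'
from h import *
d=shot('wrist','w3');o=robot.observe();print(o)
cv2.imwrite('pics/c3.png',cv2.resize(d['image'][150:,160:480,::-1],None,fx=2,fy=2))
E
```

```text
time: 3.85
ee_pos: [0.5746, 0.0027, 0.1263]
tool_rot: [3.142, -0.0, 1.726]
contact_force: [-0.2, 1.0, -0.2]
finger_gap: 0.992
finger_force: 0.0
time: 4.35
ee_pos: [0.5738, 0.0028, 0.0878]
tool_rot: [-3.139, -0.001, 1.726]
contact_force: [0.5, 0.0, 0.4]
finger_gap: 0.997
finger_force: 0.0
time: 5.15
ee_pos: [0.5742, 0.0026, 0.0896]
tool_rot: [-3.141, 0.0, 1.726]
contact_force: [-3.7, 0.4, 6.6]
finger_gap: 0.103
finger_force: 59.0
{'time': 5.2, 'joint_positions': array([-9.93170035e-02,  5.72286428e-01,  1.60671537e+00, -2.51579613e-04,
        9.62915533e-01, -2.54326411e-01]), 'joint_velocities': array([ 0.00058295, -0.0012186 , -0.00171059,  0.00200529, -0.00068148,
        0.00015823]), 'tau': array([  0.26651951, -81.68019533, -28.70892406,   0.36774868,
        -1.16285775,   0.13539793]), 'ee_pos': array([0.57427342, 0.00259865, 0.08960682]), 'tool_rot': array([-3.14122646e+00,  1.18132373e-04,  1.72594947e+00]), 'contact_force': array([-3.5600071 , -0.76741947,  6.89526082]), 'moment': array([-0.14228765,  0.62329532,  0.18821496]), 'finger_force': 59.02689278125763, 'finger_gap': 0.10268517911622208}
```

View pics/c3.png

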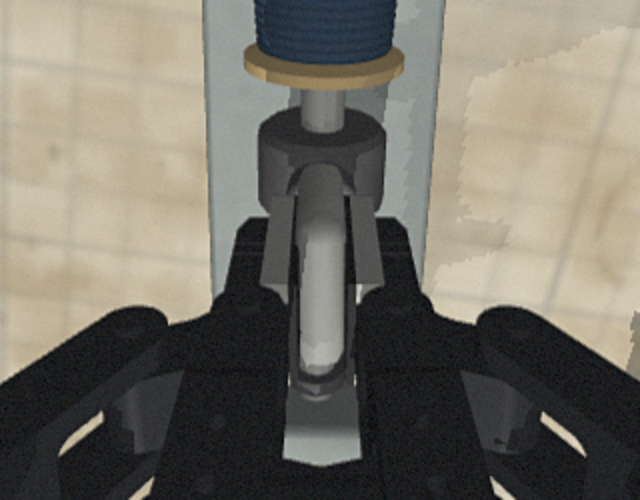

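The wing is held (gap about 9 mm, 59 N), with the pads on both sides of it at (280,240) and (365,240). Loosening now.

```bash
python3 -m handwheel '{"xyz":[[0,0,0],[0,0,0],[0,0,0],[0,0,0],[0,0,0],[0,0,0],[0,0,0],[0,0,0],[0,0,0],[0,0,0],[0,0,0],[0,0,0]],"roll":[-0.1,-0.2,-0.3,-0.4,-0.5,-0.6,-0.7,-0.8,-0.9,-1,-1,-1]}'
python3 - <<'E'
from h import *
d=shot('wrist','w4');o=robot.observe();print(o['contact_force'],o['moment'],o['finger_gap'],o['ee_pos'])
v,u=np.mgrid[0:400,0:640];P=world(d,u,v);m=(P[...,2]<.1)&(P[...,2]>.02)&(abs(P[...,0]-.57)<.05)
cv2.imwrite('pics/c4.png',d['image'][:,:,::-1])
E
```

```text
time: 6.4
ee_pos: [0.5741, 0.0026, 0.0895]
tool_rot: [-3.141, -0.001, 2.726]
contact_force: [-3.8, -0.8, 5.4]
finger_gap: 0.103
finger_force: 58.8
[-4.6036515  -1.5412296   4.96546057] [-0.22021755  0.7093388   0.18685095] 0.10839844783818331 [0.57405563 0.00259418 0.08947093]
```

View pics/c4.png

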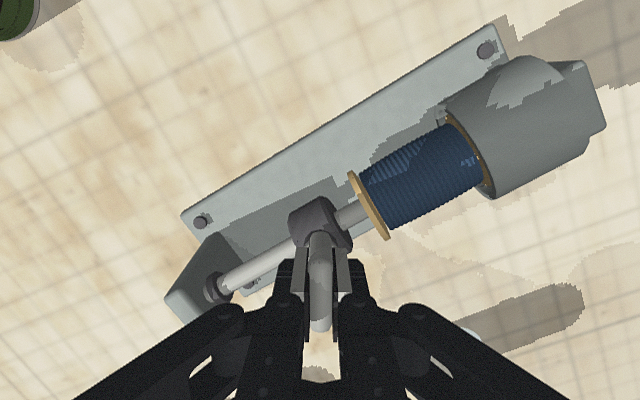

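```bash
python3 -m handwheel '{"xyz":[[1.03,1.71,0],[2.07,3.42,0],[3.1,5.14,0],[4.14,6.85,0],[5.17,8.56,0],[6.2,10.27,0],[7.24,11.98,0],[7.24,11.98,0]],"roll":[0,0,0,0,0,0,0,0]}'
cat > st.py <<'E'
from h import *
import sys
d=shot('wrist',sys.argv[1])
R=[]
r=np.array([-.1276,.9918,0]);l=np.array([.9918,.1276,0])
for i in range(4):
    o=robot.observe(); R.append([o['contact_force']@r,o['contact_force']@l,o['contact_force'][2],o['ee_pos']@r*1000,o['ee_pos']@l*1000,o['finger_gap']]); robot.get_image('wrist')
print(o['time'],np.mean(R,0).round(3),np.std(R,0).round(2))
v,u=np.mgrid[0:400,0:640];P=world(d,u,v);c=d['image'].astype(int)
# spool flange (tan) pixels
hsv=cv2.cvtColor(d['image'],cv2.COLOR_RGB2HSV)
m=(P[...,2]>.05)&(P[...,2]<.1)&(c[...,2]>c[...,0]+25)
q=P[m]; print('blue',m.sum(),np.percentile(q@r*1000,[1,99]).round(1),np.median(q@l*1000).round(1))
m=(P[...,2]>.055)&(P[...,2]<.095)&(hsv[...,0]>10)&(hsv[...,0]<25)&(hsv[...,1]>90)
q=P[m];
if m.sum(): print('tan',m.sum(),np.percentile(q@r*1000,[2,50,98]).round(1))
E
python3 st.py s1
```

```text
time: 7.25
ee_pos: [0.5722, 0.0167, 0.0895]
tool_rot: [-3.141, -0.001, 2.726]
contact_force: [-4.2, 0.5, 5.8]
finger_gap: 0.105
finger_force: 58.9
7.45 [ 3.73000e-01 -4.03600e+00  6.31800e+00 -5.64820e+01  5.69627e+02
  1.07000e-01] [0.65 0.52 0.34 0.01 0.01 0.  ]
blue 6148 [-36.2  15. ] 564.7
tan 741 [-42.  -39.4  17.4]
```

```bash
python3 -m handwheel '{"xyz":[[0.52,0.86,0],[1.03,1.71,0],[1.55,2.57,0],[2.07,3.42,0],[2.58,4.28,0],[2.58,4.28,0]],"roll":[0,0,0,0,0,0]}'; python3 st.py s2
```

```text
time: 8.1
ee_pos: [0.5715, 0.0215, 0.0895]
tool_rot: [-3.141, -0.001, 2.726]
contact_force: [-4.7, 0.0, 5.8]
finger_gap: 0.103
finger_force: 58.9
8.3 [ 1.89000e-01 -4.42300e+00  6.33700e+00 -5.16070e+01  5.69595e+02
  1.07000e-01] [0.3  0.43 0.47 0.   0.01 0.  ]
blue 6006 [-34.7  15.7] 564.6
tan 635 [-40.4 -38.2 -36.5]
```

```bash
python3 -m handwheel '{"xyz":[[0.52,0.86,0],[1.03,1.71,0],[1.03,1.71,0]],"roll":[0,0,0]}'; python3 st.py s3
```

```text
time: 8.65
ee_pos: [0.5713, 0.0235, 0.0895]
tool_rot: [-3.141, -0.001, 2.726]
contact_force: [-4.5, -1.4, 6.1]
finger_gap: 0.106
finger_force: 58.9
8.85 [-1.83000e-01 -4.12400e+00  5.74800e+00 -4.96300e+01  5.69625e+02
  1.06000e-01] [0.18 0.54 0.23 0.01 0.01 0.  ]
blue 5739 [-32.7  15.5] 564.6
tan 670 [-38.4 -36.1 -34.5]
```

```bash
python3 -m handwheel '{"xyz":[[0.52,0.86,0],[1.03,1.71,0],[1.03,1.71,0]],"roll":[0,0,0]}'; python3 st.py s4
```

```text
time: 9.2
ee_pos: [0.571, 0.0254, 0.0895]
tool_rot: [-3.141, -0.001, 2.726]
contact_force: [-4.0, -1.1, 5.8]
finger_gap: 0.108
finger_force: 58.9
9.4 [-3.50000e-02 -4.72200e+00  6.43500e+00 -4.76220e+01  5.69589e+02
  1.06000e-01] [0.32 0.17 0.38 0.01 0.02 0.  ]
blue 5503 [-30.7  15.5] 564.5
tan 638 [-36.4 -34.1 -32.5]
```

```bash
python3 -m handwheel '{"xyz":[[0.52,0.86,0],[1.03,1.71,0],[1.55,2.57,0],[1.55,2.57,0]],"roll":[0,0,0,0]}'; python3 st.py s5
```

```text
time: 9.85
ee_pos: [0.5707, 0.028, 0.0895]
tool_rot: [-3.14, -0.001, 2.726]
contact_force: [-4.9, -5.1, 6.2]
finger_gap: 0.101
finger_force: 58.9
10.05 [-4.1010e+00 -4.9470e+00  6.1300e+00 -4.5081e+01  5.6960e+02  1.0600e-01] [0.1  0.52 0.55 0.02 0.01 0.  ]
blue 5183 [-28.3  15.4] 564.4
tan 615 [-33.9 -31.7 -30.2]
```

```bash
python3 -m handwheel '{"xyz":[[0.52,0.86,0],[0.72,1.2,0],[0.72,1.2,0],[0.72,1.2,0]],"roll":[0,0,0,0]}'; python3 st.py s6
```

```text
time: 10.5
ee_pos: [0.5706, 0.029, 0.0895]
tool_rot: [-3.14, -0.0, 2.726]
contact_force: [-4.5, -8.2, 5.2]
finger_gap: 0.106
finger_force: 58.9
10.7 [-7.75200e+00 -5.71200e+00  5.85400e+00 -4.40370e+01  5.69616e+02
  1.06000e-01] [0.12 0.31 0.51 0.01 0.01 0.  ]
blue 5054 [-27.4  15.3] 564.5
tan 659 [-33.  -30.8 -29.2]
```

```bash
python3 -m handwheel '{"xyz":[[0.31,0.51,0],[0.31,0.51,0],[0.31,0.51,0]],"roll":[0,0,0]}'; python3 st.py s7
```

```text
time: 11.05
ee_pos: [0.5705, 0.0295, 0.0895]
tool_rot: [-3.14, -0.0, 2.726]
contact_force: [-3.8, -9.7, 5.7]
finger_gap: 0.101
finger_force: 58.9
11.25 [-8.91900e+00 -5.78200e+00  6.03000e+00 -4.35680e+01  5.69608e+02
  1.05000e-01] [0.39 0.3  0.57 0.02 0.01 0.  ]
blue 5041 [-27.   15.3] 564.4
tan 639 [-32.6 -30.4 -28.8]
```

```bash
python3 -m handwheel '{"xyz":[[0,0,0],[0,0,0],[0,0,0],[0,0,0],[0,0,0],[0,0,0]],"roll":[0.1,0.2,0.3,0.4,0.45,0.45]}'; python3 st.py s8
```

```text
time: 11.9
ee_pos: [0.5706, 0.0295, 0.0895]
tool_rot: [-3.14, 0.001, 2.274]
contact_force: [-3.2, -9.2, 5.3]
finger_gap: 0.107
finger_force: 58.9
12.1 [-8.46300e+00 -5.40800e+00  5.08700e+00 -4.35340e+01  5.69706e+02
  1.04000e-01] [0.66 0.28 0.36 0.01 0.02 0.  ]
blue 3906 [-26.9  13.7] 566.7
tan 3770 [-53.6 -36.6 -24.1]
```

Still steady at about 8 N. Tightening the rest.

```bash
python3 -m handwheel '{"xyz":[[0,0,0],[0,0,0],[0,0,0],[0,0,0],[0,0,0],[0,0,0],[0,0,0],[0,0,0]],"roll":[0.1,0.2,0.3,0.4,0.5,0.55,0.58,0.58]}'; python3 st.py s9; python3 -c "
from h import *
print(robot.observe()['moment'])"
```

```text
time: 12.95
ee_pos: [0.5707, 0.0295, 0.0896]
tool_rot: [-3.141, 0.001, 1.695]
contact_force: [-3.3, -9.0, 6.8]
finger_gap: 0.105
finger_force: 59.1
13.15 [-8.29100e+00 -4.57400e+00  6.19200e+00 -4.35480e+01  5.69839e+02
  1.06000e-01] [0.39 0.72 0.31 0.   0.01 0.  ]
blue 3147 [-27.   12.6] 570.2
tan 3197 [-69.6 -43.  -27.5]
[-1.54858707  0.62128481  0.05394585]
```

```bash
python3 -m handwheel '{"xyz":[[0,0,0],[0,0,0],[0,0,0],[0,0,0]],"roll":[0.03,0.06,0.06,0.06]}'; python3 -c "
from h import *
print(robot.observe()['moment'])"
```

```text
time: 13.6
ee_pos: [0.5708, 0.0295, 0.0896]
tool_rot: [-3.141, 0.002, 1.637]
contact_force: [-3.1, -8.5, 7.5]
finger_gap: 0.103
finger_force: 65.2
[-1.57494626  0.61551529  1.0361269 ]
```

The hard stop is felt (moment about 1 N m). I'll ease the wind-up, release and retreat upward.

```bash
python3 -m handwheel '{"xyz":[[0,0,0],[0,0,0]],"roll":[-0.04,-0.04]}'
python3 -m handwheel '{"xyz":[[0,0,0],[0,0,0],[0,0,0],[0,0,0],[0,0,0],[0,0,0],[0,0,0],[0,0,0]],"roll":[0,0,0,0,0,0,0,0]}' 0
python3 -m handwheel '{"xyz":[[0,0,-15],[0,0,-40],[0,0,-80],[0,0,-120],[0,0,-120],[0,0,-120]],"roll":[0,0,0,0,0,0]}'
python3 st.py s10
python3 - <<'E'
from h import *
d=dict(np.load('pics/s10.npz'))
v,u=np.mgrid[0:400,0:640];P=world(d,u,v);z=P[...,2]
m=(z>.128)&(z<.14)&(abs(P[...,0]-.571)<.03)&(abs(P[...,1]-.03)<.04);q=P[m];print(len(q),cv2.minAreaRect(q[:,:2].astype(np.float32)*1000))
E
```

```text
time: 13.8
ee_pos: [0.5708, 0.0295, 0.0896]
tool_rot: [-3.141, 0.001, 1.678]
contact_force: [-3.4, -8.3, 6.7]
finger_gap: 0.103
finger_force: 59.4
time: 14.6
ee_pos: [0.571, 0.0304, 0.0893]
tool_rot: [3.142, 0.0, 1.676]
contact_force: [-0.0, 1.0, -0.4]
finger_gap: 0.998
finger_force: 0.0
time: 15.2
ee_pos: [0.5714, 0.0304, 0.2101]
tool_rot: [3.14, 0.0, 1.676]
contact_force: [-0.5, 0.1, -0.0]
finger_gap: 1.0
finger_force: 0.0
15.4 [ 3.10000e-01  1.08000e-01  1.12000e-01 -4.25880e+01  5.69687e+02
  1.00000e+00] [0.36 0.41 0.46 0.02 0.17 0.  ]
blue 1504 [-26.9  13.3] 568.3
tan 2859 [-70.2 -45.1 -25. ]
568 ((570.9486694335938, 29.22385597229004), (9.849791526794434, 32.53642654418945), 8.084230422973633)
```

View pics/s10.png

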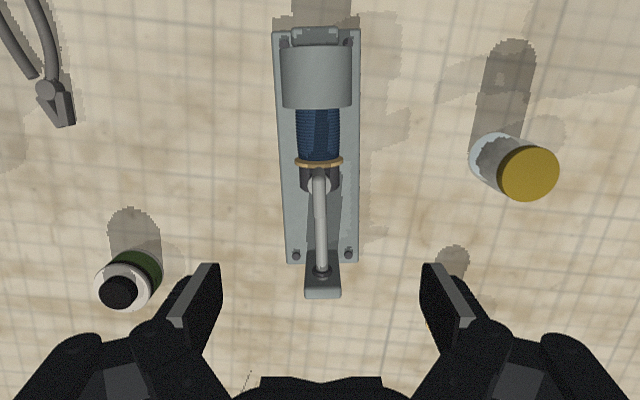

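The collar at (320,175) is against the spool rim at (319,161). The spool hasn't moved since before I let go, the wing lies along the rod, and the gripper is clear.

```bash
python3 -c "
from h import *
print(robot.finish_job())"
```

```text
the job is handed in; nothing more can be done
None
```

The job is handed in, with no verdict returned: the collar is clamped against the spool with the thumbscrew tight to its hard stop, pressing at about 8 N (estimated from the wrist force), and the gripper is open and clear.

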